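# Make the dust extractor ready and present the grinding handpiece at its hood

### The arm

A 7-joint arm with a two-finger parallel gripper is mounted at the origin on a cart in front of the work surface, level with it; the furniture and walls round the work are solid. World frame = base frame: x ahead of the robot, y to its left, z up, the work surface at z = 0. Lengths are in m, angles in rad, forces in N, time in s.
With the tool pointing down it reaches from about 0.425 to 0.875 m from the base axis. Payload 4.7 kg.
Tool frame: the origin (TCP) lies between the finger pads; the fingertips stand 14 mm ahead of it and the grasp point (between the pads) lies 5 mm behind it (r.tip_extent is the distance from the TCP to the fingertips, in m); z points along the fingers, y is the line along which they close (so a half turn about z gives the same grasp; the last joint's range is limited). The gripper opens to 87 mm and grips with 3 to 60 N. Pads are 19 mm wide; open, the fingers measure 117 mm over their backs; the gripper's body (75 mm by 190 mm) begins 51 mm behind the grasp point.
Start: joints at [-1.179, 0.321, -0.07, 1.45, 0.023, 1.371, -0.057], TCP at [0.24, 0.604, 0.237] pointing down, gripper open.
Joint ranges: [-2.86, 2.86], [-0.3, 2.09], [-1.38, 1.24], [0.06, 2.45], [-1.56, 4.7], [0.09, 2.05], [-2.69, 2.69]. Speed limits (rad/s): [2.57, 2.57, 3.14, 3.14, 3.14, 3.14, 3.14].

### API

Orientations are given as a unit quaternion [x, y, z, w].
In Python, from station import monitor, cams, ticket, r gives the robot as it stands.
- The arm moves only by the tool play_rows, never from a script. Its arguments are lists of equal length, an entry for each row: "travel": the shift along the world's x, y, z in cm, a list of three; "spin": the turn about the world's z in rad; "grip": the closure in counts, from 0 (fully open) to 255 (shut). In form: {"travel": [[dx, dy, dz], ...], "spin": [spin, ...], "grip": [grip, ...]}. A call has exactly 5 rows; each row shifts and turns the commanded pose from where the row before left it; what a row does not reach is not made up. A row lasts 1/10 s, in which the tool goes at most 50 mm and 8.59 degrees, less where a joint would pass 70% of its speed; a pose out of reach is approached as far as the arm can. A call is refused whole if a number of a shift passes 5 or a number of a turn 0.15, either way. A call with a gripper value outside its range is refused whole. The fingers move at their own pace and stop on an object; the grip force is fixed at half the most. Time passes only in rows, so rows that do not move let the fingers close, or fill a call up. It gives the time, the measured TCP pose, the force, the opening and the grip force at its end, in the units of the state.
- monitor.observe(): the state, without advancing time (a new reading comes with each control period).
- cams.camera(name): name is "scene" or "top"; returns (picture, depth): 400x640x3 uint8, red, green, blue; 400x640 float32, m along the optical axis (not along the pixel's ray), 0 where there is no reading.
- cams.get_calibration(name): a dict with "fx", "fy", "cx", "cy" (pixels), "dist_coeffs" ([k1, k2, p1, p2, k3] as OpenCV has them; the pictures are not rectified), "xyz" and "attitude" of the camera in the world. Camera axes: x right, y down, z forward; pixel columns grow to the right and rows downward; lengths in m; the calibration is good to about 2 mm. A picture is of the moment at which its call begins. get_calibration takes no time and is no camera call.
- ticket.sign_off(): hands the job in; it is judged then, once.
Trained networks look in the newest picture that a camera, given by its name, has taken for a name from the list of things; names that differ only in an ending like _2 or _b are one class to them, and where a whole thing is asked for, a point or a joint stands for the part that bears it (a point fixed in the world has none). Each returns a list of dicts, best first, with "conf" (0 to 1); they miss things now and then, are a little off and sometimes report something else, mostly with a low value. They report only what shows in the picture. A call takes as long as a camera call.
- cams.find_in(camera, label): "uv" ([column, row] in pixels, amid what is visible of it).
- cams.trace(camera, label): "mask" (400x640 bool, what is visible of it) and "uv" ([column, row] in pixels, amid what is visible of it).
- cams.tip_of(camera, label): "uv" ([column, row] in pixels: a listed point, or the origin of a listed thing).
The state is a dict: "clock": time; "joint_pos": joint angles; "joint_velocities": joint speeds; "tau": joint torques, N m; "tool_pos": TCP position; "eef_rot": TCP orientation; "wrist_force": force on the tool from outside, world axes, zero at the start; "moment": the same for the moment, N m; "grip_width": finger opening in m; "grip_force": force on a finger pad.
Only numpy, scipy, OpenCV 4.12 (cv2) and the standard library are available. Lean on these libraries where they do the work, as an engineer would, in place of code of your own. Each camera call takes 0.05 s, during which the arm holds its last target. There are 200 camera calls.

### The job

Get ready to grind at the dust extractor: first push its open filter drawer fully home until it clicks in at its catch. Then draw the cordless handpiece with the orange rings (the one with the steel bur) up out of its sloping rest, turn it level and hold it pointing straight into the hood with its bur just inside the middle of the mouth, touching nothing. The job finishes with the robot still holding it there; leave the blue handpiece in the rest and the other things on the bench where they are.

Things in the scene. Friction and masses are not known exactly. Their poses are not given: they have to be found in the camera images.
- extractor: grey dust extractor, fixed. Base 170 (its x) x 220 (y) x 72 mm high, holds the filter drawer; its top is a flat shelf. The hood on the rear of the base, 220 wide, rises to 190 mm (motor cap to 208); its open mouth lies 85 mm behind the base's front. Origin: on the bench, 90 mm behind the base's front, midway across; x points from front (robot side) to back, into the mouth; z up
- mouth (a point): centre of the hood's mouth, in the plane of the opening, 128 mm above the bench; axes as the extractor (x into the hood). The opening is 202 mm wide (y) and reaches from 72 to 180 mm above the bench; the hood is 65 mm deep behind it
- filter_drawer (a joint): how far the drawer is open, m: 0 = fully home (hard stop), at most 0.11. It opens along the extractor's -x, towards the robot. Friction about 1 N. From 15 to 5 mm before home a sprung ball catch resists (about 6 N in all to overcome); then it snaps home by itself and is held there
- drawer_pull (a point): front middle of the drawer's black pull lip, 54 mm above the bench; moves with the drawer. The lip is 90 mm wide, 5 mm thick and stands 13 mm out from the drawer's grey front panel, which is 212 mm wide and reaches from 9 to 61 mm above the bench. Push on lip or panel
- rest: fixed sloping rest: aluminium plate 110 x 176 x 8 mm with two cheeks and a black cross block with two through holes (21 mm wide, 40 mm deep) at y = -42 and +42 mm. Origin under it, on the bench; x roughly away from the robot. Upper face of the block centred at x = -10, z = 70 mm; handpieces are drawn out 70 mm along (-0.819, 0, 0.574)
- handpiece: wanted handpiece, 0.12 kg, 160 mm long: grey barrel 25 mm thick, orange collar (28 mm) and end cap, steel nose (19 mm) in either hole of the rest, steel bur. Origin on its axis in mid barrel: grip there from above, closing along the rest's y. x axis runs along it to the bur tip at +112 mm (collar +34 to +44, butt -48); in the rest x points 31 to 35 degrees down (slack), along the rest's x
- bur_tip (a point): tip of the steel bur of the orange handpiece, on its axis
- polisher: the other handpiece, same shape and frame but with blue collar and end cap and a white felt bob; stands in the other hole and stays there
- loupe: small black loupe, 29 mm wide, 33 mm high, standing on the bench; bystander, origin under its middle
- caliper: steel caliper, 67 x 160 x 13 mm, lying on the bench; bystander, origin under its middle
- ring_box: navy ring box, 55 x 52 x 40 mm, shut; bystander, origin under its middle
- beeswax: yellow-brown block of beeswax, 26 x 36 x 16 mm; bystander, origin under its middle

How it is judged:
By the outcome, as a careful person would: the job done as asked, in the order asked, and still so for the second after the job is handed in, while the arm keeps its last pose, push and grip.
It also fails if it takes over 58 s, if anything falls off the work surface, if the arm or the gripper's body presses on something with over 40 N, if the wrist force passes 120 N, or if a joint passes its speed limit or range.

## Working session

There is one attempt and no reset: what is moved stays moved. The work goes in short steps, Python scripts to look and compute and a tool call to move; the robot and the scene stay as the last step left them, time stands still between calls to the robot, and variables do not carry over. Pictures are saved under pics/ and viewed, at most 10 in all, crops included, and the job is handed in when it is done.

Besides the shell and the picture viewer there is one more tool, called as name(argument=value, ...) on one line, values as JSON. play_rows: Moves the arm, as the interface text tells. Its arguments: {"type":"object","properties":{"travel":{"type":"array"},"spin":{"type":"array"},"grip":{"type":"array"}},"required":["travel","spin","grip"]}

```bash
mkdir -p pics; ls
python3 - <<'E'
from station import monitor,cams,ticket,r
import cv2,numpy as np
s=monitor.observe()
for k,v in s.items(): print(k,np.round(v,3))
for n in ["scene","top"]:
    im,d=cams.camera(n); cv2.imwrite(f"pics/{n}0.png",im[:,:,::-1]); np.save(f"pics/{n}0.npy",d)
    print(n,cams.get_calibration(n))
    for l in ["extractor","mouth","drawer_pull","rest","handpiece","bur_tip","polisher","loupe","caliper","ring_box","beeswax"]:
        print(l,[(np.round(x["uv"]).tolist(),round(x["conf"],2)) for x in cams.tip_of(n,l)[:2]])
E
```

```text
pics
clock 0.0
joint_pos [-1.179  0.322 -0.07   1.452  0.023  1.371 -0.057]
joint_velocities [-0.001 -0.     0.001  0.001  0.     0.     0.   ]
tau [ 0.0000e+00 -4.9130e+01 -4.0400e-01 -3.1252e+01 -6.4000e-02  4.4000e-02
  0.0000e+00]
tool_pos [0.24  0.604 0.235]
eef_rot [ 0.188  0.982 -0.001 -0.   ]
wrist_force [-0.882  0.581  0.239]
moment [-0.022  0.023 -0.001]
grip_force 0.0
grip_width 0.087
scene {'fx': 443.5193644583886, 'fy': 443.5193644583886, 'cx': 313.7529640119099, 'cy': 194.07308245145757, 'dist_coeffs': array([-0.11113145,  0.        ,  0.        ,  0.        ,  0.        ]), 'xyz': array([-0.45139844,  0.75017447,  0.66770559]), 'attitude': array([-0.37292184,  0.75139001, -0.49210693,  0.23275121])}
extractor [([320.0, 193.0], 0.9)]
mouth [([318.0, 163.0], 0.6)]
drawer_pull [([344.0, 200.0], 0.59)]
rest [([237.0, 242.0], 0.92)]
handpiece [([238.0, 226.0], 0.81), ([320.0, 164.0], 0.41)]
bur_tip []
polisher [([258.0, 216.0], 0.59)]
loupe [([255.0, 210.0], 0.62)]
caliper [([411.0, 209.0], 0.43)]
ring_box [([396.0, 217.0], 0.51)]
beeswax [([236.0, 227.0], 0.64), ([267.0, 262.0], 0.58)]
top {'fx': 448.0885613123353, 'fy': 448.0885613123353, 'cx': 321.23708403522716, 'cy': 204.61021626134968, 'dist_coeffs': array([0.00447524, 0.        , 0.        , 0.        , 0.        ]), 'xyz': array([ 0.39198242, -0.06367768,  1.28869869]), 'attitude': array([ 0.70979442, -0.69987874,  0.05751411, -0.05526084])}
extractor [([360.0, 172.0], 0.92), ([282.0, 155.0], 0.63)]
mouth [([362.0, 159.0], 0.86)]
drawer_pull [([358.0, 221.0], 0.83)]
rest [([222.0, 208.0], 0.73), ([223.0, 264.0], 0.73)]
handpiece [([201.0, 226.0], 0.74)]
bur_tip []
polisher [([231.0, 218.0], 0.68)]
loupe [([358.0, 169.0], 0.66), ([280.0, 158.0], 0.58)]
caliper [([434.0, 262.0], 0.9), ([226.0, 263.0], 0.51)]
ring_box [([395.0, 272.0], 0.6)]
beeswax [([222.0, 209.0], 0.75), ([226.0, 267.0], 0.48)]
```

Run:
```python
import cv2
a=cv2.imread("pics/top0.png")[100:320,150:490]; cv2.imwrite("pics/top0c.png",cv2.resize(a,None,fx=2.3,fy=2.3))
a=cv2.imread("pics/scene0.png")[100:300,190:460]; cv2.imwrite("pics/scene0c.png",cv2.resize(a,None,fx=2.9,fy=2.9))
```

```text
(no output)
```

View pics/top0c.png

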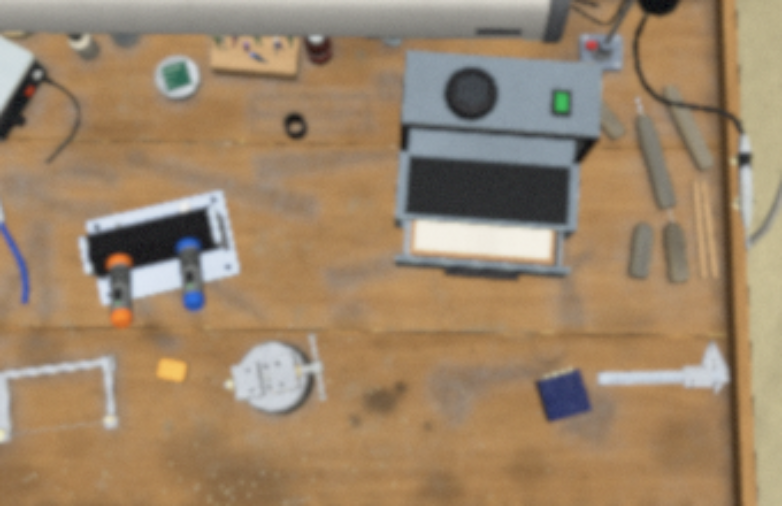

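View pics/scene0c.png

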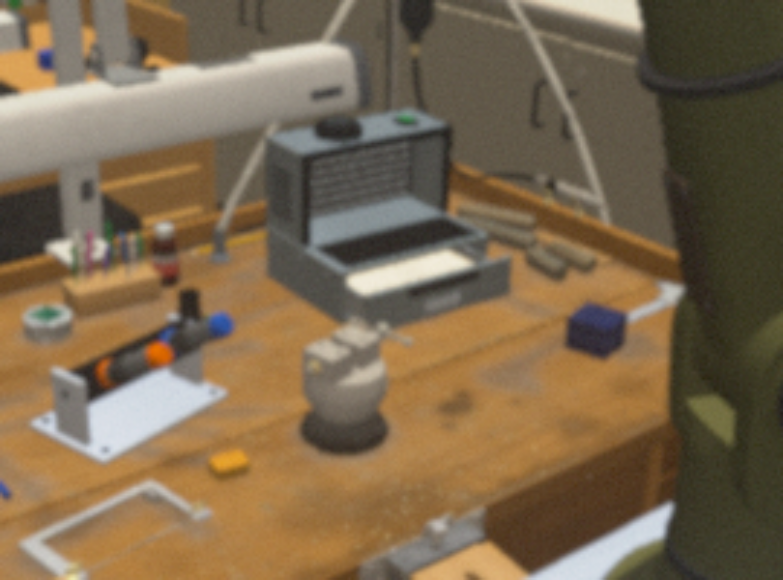

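The top view shows the rest on the left: orange handpiece in its left (+y) hole at about (200,225), blue at (232,220). The extractor is right of centre with its drawer open (lip at (358,218)), a ball vise stands at (268,263), and a lamp tube crosses the rear. The scene view confirms this. Next I measure in 3D.

```bash
cat > h.py <<'E'
import numpy as np,cv2
from scipy.spatial.transform import Rotation as R
from station import monitor,cams,ticket,r
def cloud(n,d):
    c=cams.get_calibration(n);K=np.array([[c['fx'],0,c['cx']],[0,c['fy'],c['cy']],[0,0,1]])
    v,u=np.mgrid[:400,:640]
    p=cv2.undistortPoints(np.stack([u,v],-1).reshape(-1,1,2).astype(float),K,c['dist_coeffs']).reshape(400,640,2)
    P=np.dstack([p*d[...,None],d])
    W=P@R.from_quat(c['attitude']).as_matrix().T+c['xyz']; W[d<=0]=np.nan
    return W
def yaw(q): # tool y axis heading rel. to world y, mod pi
    y=R.from_quat(q).as_matrix()[:,1]; a=np.arctan2(-y[0],y[1]); return (a+np.pi/2)%np.pi-np.pi/2
def st():
    s=monitor.observe(); print("t",round(s['clock'],2),"tcp",np.round(s['tool_pos'],4),"yaw",round(yaw(s['eef_rot']),3),"F",np.round(s['wrist_force'],1),"w",round(s['grip_width'],4),"gf",round(s['grip_force'],1)); return s
E
python3 - <<'E'
from h import *
st(); print("tip",r.tip_extent)
for n in ["top","scene"]:
    W=cloud(n,cams.camera(n)[1])
    for l in ["extractor","drawer_pull","filter_drawer","rest","handpiece","polisher","loupe"]:
        t=[x for x in cams.trace(n,l) if x["conf"]>.4]
        for x in t[:2]:
            m=x["mask"]; p=W[m]; p=p[~np.isnan(p[:,0])]
            print(n,l,round(x["conf"],2),len(p),np.round(x["uv"]),"med",np.round(np.median(p,0),3),"lo",np.round(np.percentile(p,2,0),3),"hi",np.round(np.percentile(p,98,0),3))
    np.save(f"pics/W_{n}.npy",W)
W=np.load("pics/W_top.npy")
# (zone, test) fits
x,y,z=W[...,0],W[...,1],W[...,2]
def show(name,m):
    p=np.c_[x[m],y[m]].astype(np.float32); print(name,len(p),cv2.minAreaRect(p),'zmed',np.median(z[m]))
u=np.arange(640)[None,:]+0*x; v=np.arange(400)[:,None]+0*x
zone=(u>310)&(u<425)&(v>110)&(v<225)
show("hoodtop",zone&(z>.18)&(z<.196)); show("shelf",zone&(z>.062)&(z<.08)); show("allbase",zone&(z>.04)&(z<.2))
for a,b,c,d in [(190,250,195,245),(245,295,245,285)]:
    mm=(u>a)&(u<b)&(v>c)&(v<d); print("zmax",np.nanpercentile(z[mm],99), np.nanmin(x[mm&(z>.03)]),np.nanmax(x[mm&(z>.03)]))
mm=(u>150)&(u<390)&(v<118);print("lamp z",np.nanpercentile(z[mm],[50,90]), "xmin high",np.nanmin(x[mm&(z>.2)]))
# colours
im=cv2.cvtColor(cv2.imread("pics/top0.png"),cv2.COLOR_BGR2HSV)
for nm,lo,hi in [("orange",3,14),("blue",105,122)]:
    m=(im[...,0]>=lo)&(im[...,0]<=hi)&(im[...,1]>190)&(im[...,2]>120)&(u>190)&(u<250)&(v>200)&(v<250)
    k,lab,s,c=cv2.connectedComponentsWithStats(m.astype(np.uint8))
    for i in range(1,k):
        if s[i,4]>8: print(nm,s[i,4],np.round(c[i],1),np.round(np.nanmedian(W[lab==i],0),4))
E
```

```text
t 1.2 tcp [0.2398 0.6042 0.2366] yaw -0.378 F [-0.1  0.  -0.6] w 0.0872 gf 0.0
tip 0.014
top extractor 0.78 7482 [364. 168.] med [ 0.688 -0.179  0.074] lo [ 0.558 -0.284  0.033] hi [ 0.774 -0.076  0.207]
top drawer_pull 0.6 336 [201. 226.] med [0.524 0.249 0.101] lo [0.48  0.233 0.007] hi [0.563 0.288 0.124]
top drawer_pull 0.59 1517 [360. 209.] med [ 0.585 -0.174  0.039] lo [ 0.551 -0.268  0.019] hi [ 0.616 -0.08   0.064]
top filter_drawer 0.59 1518 [360. 208.] med [ 0.584 -0.176  0.039] lo [ 0.55  -0.268  0.017] hi [ 0.616 -0.081  0.063]
top rest 0.57 282 [234. 217.] med [0.546 0.168 0.101] lo [0.504 0.153 0.04 ] hi [0.632 0.193 0.126]
top handpiece 0.63 302 [202. 224.] med [0.52  0.248 0.103] lo [0.48  0.233 0.071] hi [0.563 0.267 0.124]
top polisher 0.69 315 [230. 216.] med [0.549 0.169 0.1  ] lo [0.502 0.153 0.038] hi [0.634 0.195 0.126]
top loupe 0.6 88 [277. 155.] med [0.745 0.061 0.02 ] lo [ 0.73   0.048 -0.001] hi [0.755 0.075 0.036]
scene extractor 0.66 4767 [318. 178.] med [ 0.697 -0.159  0.071] lo [ 0.554 -0.285  0.007] hi [ 0.776 -0.066  0.196]
scene drawer_pull 0.94 104
[... 819 characters left out ...]
5645580887794495, 0.10815072059631348), 87.15847778320312) zmed 0.18955808201695312
shelf 3096 ((0.7118078470230103, -0.19072949886322021), (0.22740373015403748, 0.3255520164966583), 78.89462280273438) zmed 0.07253327519786334
allbase 6446 ((0.6925058364868164, -0.206106036901474), (0.29292359948158264, 0.30683156847953796), 7.948871612548828) zmed 0.07494794069206745
zmax 0.12335043969139924 0.47766232226735156 0.6152873771674446
zmax 0.10881326732473298 0.38408845737166497 0.47146192907149265
lamp z [-0.0614754   0.27194745] xmin high 0.7900096724573555
orange 19 [201.3 211.7] [0.5616 0.2603 0.0804]
orange 35 [202.5 238.4] [0.4873 0.2418 0.1218]
blue 20 [234.  230.5] [0.5079 0.1608 0.1223]
```

Run:
```python
from h import *
W=np.load("pics/W_top.npy");x,y,z=W[...,0],W[...,1],W[...,2]
v,u=np.mgrid[:400,:640]
def edge(name,m,q,lo,hi):
    ys=np.arange(lo,hi,.008);P=[]
    for a in ys:
        k=m&(y>a)&(y<a+.008)
        if k.sum()>3: P.append((a+.004,np.percentile(x[k],q)))
    P=np.array(P);f=np.polyfit(P[:,0],P[:,1],1)
    res=P[:,1]-np.polyval(f,P[:,0]);g=abs(res)<2*np.std(res)+1e-4;f=np.polyfit(P[g,0],P[g,1],1)
    print(name,"yaw",round(-np.arctan(f[0]),4),"x at y=-.18",round(np.polyval(f,-.18),4),"std",round(np.std(res[g]),4))
zone=(u>300)&(u<430)&(v>100)&(v<230)
edge("hoodtop front",zone&(z>.18)&(z<.195),2,-.26,-.09)
edge("shelf front",zone&(z>.064)&(z<.08)&(x>.56)&(x<.72),2,-.26,-.10)
edge("drawer front",zone&(z>.045)&(z<.066)&(x<.6),2,-.26,-.10)
for nm,m in [("hoodtop",zone&(z>.183)&(z<.195)&(x>.67)),("shelf",zone&(z>.066)&(z<.078)&(x>.6)&(x<.68)),("panel",zone&(z>.045)&(z<.066)&(x<.6))]:
    print(nm,"y",np.percentile(y[m],[1,99]),"x",np.percentile(x[m],[1,99]))
S=np.load("pics/W_scene.npy")
p=S[(abs(S[...,2]-.035)<.02)&(S[...,0]<.6)&(S[...,0]>.5)&(S[...,1]<-.07)&(S[...,1]>-.28)]
f=np.polyfit(p[:,1],p[:,0],1);print("scene panel yaw",-np.arctan(f[0]),"x@-.18",np.polyval(f,-.18),len(p), np.percentile(p[:,1],[1,99]))
cams.camera("top")
for l in ["handpiece","polisher"]:
    for n,WW in [("top",W),("scene",S)]:
        if n=="scene" and l=="handpiece": cams.camera("scene")
        m=cams.trace(n,l)[0]["mask"];p=WW[m];p=p[(p[:,2]>.07)&(p[:,2]<.13)]
        c=p.mean(0);d=np.linalg.svd(p-c)[2][0];d*=np.sign(d[0]);print(l,n,c.round(4),d.round(3),"head",np.arctan2(d[1],d[0]).round(3),"pitch",np.arcsin(d[2]).round(3),"along",np.percentile((p-c)@d,[2,98]).round(3))
# block top: dark pixels near rest
hsv=cv2.cvtColor(cv2.imread("pics/top0.png"),cv2.COLOR_BGR2HSV)
m=(hsv[...,2]<60)&(u>180)&(u<248)&(v>185)&(v<222)&(z>.02)
print("block",m.sum(),cv2.minAreaRect(np.c_[x[m],y[m]].astype(np.float32)),np.percentile(z[m],[5,50,95]))
m=(u>180)&(u<258)&(v>178)&(v<235)&(z>.003)&(hsv[...,1]<70)&(hsv[...,2]>140)
print("plate",m.sum(),cv2.minAreaRect(np.c_[x[m],y[m]].astype(np.float32)))
```

```text
hoodtop front yaw -0.0569 x at y=-.18 0.6925 std 0.0005
shelf front yaw -0.0588 x at y=-.18 0.6116 std 0.0006
drawer front yaw -0.0348 x at y=-.18 0.5528 std 0.0056
hoodtop y [-0.29202791 -0.07548139] x [0.68867163 0.78197229]
shelf y [-0.28595915 -0.07031129] x [0.60691046 0.67926971]
panel y [-0.27352055 -0.07143696] x [0.54645532 0.59667748]
scene panel yaw -0.07566928321614731 x@-.18 0.5597291225520068 531 [-0.27247019 -0.07222458]
handpiece top [0.5193 0.2484 0.104 ] [ 0.855  0.203 -0.478] head 0.233 pitch -0.498 along [-0.04   0.046]
handpiece scene [0.5108 0.2576 0.0989] [ 0.826  0.278 -0.49 ] head 0.325 pitch -0.512 along [-0.038  0.052]
polisher top [0.5435 0.1682 0.1032] [ 0.84   0.201 -0.504] head 0.235 pitch -0.528 along [-0.043  0.044]Traceback (most recent call last):
  File "<stdin>", line 25, in <module>
IndexError: list index out of range
```

play_rows(travel=[[2.5,-3.75,0],[2.5,-3.75,0],[2.5,-3.75,0],[2.5,-3.75,0],[2.5,-3.75,0]], spin=[0.064,0.064,0.064,0.064,0.064], grip=[0,0,0,0,0])

```text
clock: 2.8
tool_pos: [0.3657, 0.4151, 0.2368]
eef_rot: [0.028, 1.0, 0.0, 0.0]
wrist_force: [1.0, -0.3, -0.0]
grip_width: 0.0869
grip_force: 0.0
```

play_rows(travel=[[2.5,-3.75,0],[2.5,-3.75,0],[2.5,-3.75,0],[0.5,-4.5,0],[0.5,-4.5,0]], spin=[0,0,0,0,0], grip=[100,200,255,255,255])

```text
clock: 3.3
tool_pos: [0.4503, 0.2122, 0.2366]
eef_rot: [0.029, 1.0, 0.0, 0.0]
wrist_force: [-0.4, 0.8, -0.9]
grip_width: 0.0547
grip_force: 0.0
```

play_rows(travel=[[0.5,-4.5,0],[0.5,-4.5,0],[0.5,-4.5,0],[0.5,-4.5,0],[0.5,-4.5,0]], spin=[0,0,0,0,0], grip=[255,255,255,255,255])

```text
clock: 3.8
tool_pos: [0.4748, -0.0127, 0.237]
eef_rot: [0.029, 1.0, 0.0, 0.001]
wrist_force: [1.2, -0.0, -0.4]
grip_width: 0.0149
grip_force: 0.0
```

play_rows(travel=[[0.3,-4,-1],[0.3,-4,-1],[0.3,-4,-1],[0.3,-4,-1],[0,0,0]], spin=[0,0,0,0,0], grip=[255,255,255,255,255])

```text
clock: 4.3
tool_pos: [0.4851, -0.1772, 0.1958]
eef_rot: [0.033, 0.999, -0.002, -0.001]
wrist_force: [0.3, -0.4, 0.4]
grip_width: 0.0002
grip_force: 0.0
```

play_rows(travel=[[0,0.2,-3.6],[0,0.2,-3.6],[0,0,-3.6],[0,0,-3.6],[0,0,0]], spin=[0,0,0,0,0], grip=[255,255,255,255,255])

```text
clock: 4.8
tool_pos: [0.483, -0.1651, 0.0486]
eef_rot: [0.029, 1.0, 0.001, -0.005]
wrist_force: [-1.7, 0.6, -0.3]
grip_width: 0.0006
grip_force: 0.0
```

play_rows(travel=[[1,-0.06,0],[1,-0.06,0],[1,-0.06,0],[1,-0.06,0],[1,-0.06,0]], spin=[0,0,0,0,0], grip=[255,255,255,255,255])

```text
clock: 5.3
tool_pos: [0.5382, -0.1698, 0.0534]
eef_rot: [0.029, 1.0, 0.0, 0.0]
wrist_force: [-1.0, -0.5, 0.8]
grip_width: 0.0001
grip_force: 1.1
```

play_rows(travel=[[0.6,-0.035,0],[0.6,-0.035,0],[0.6,-0.035,0],[0.6,-0.035,0],[0.6,-0.035,0]], spin=[0,0,0,0,0], grip=[255,255,255,255,255])

```text
clock: 5.8
tool_pos: [0.5664, -0.1716, 0.0523]
eef_rot: [0.029, 1.0, 0.0, -0.001]
wrist_force: [-6.2, 1.2, 3.5]
grip_width: 0.0005
grip_force: 3.0
```

play_rows(travel=[[0.3,-0.02,0],[0.3,-0.02,0],[0.3,-0.02,0],[0.3,-0.02,0],[0,0,0]], spin=[0,0,0,0,0], grip=[255,255,255,255,255])

```text
clock: 6.3
tool_pos: [0.5779, -0.1724, 0.0524]
eef_rot: [0.029, 1.0, 0.0, -0.001]
wrist_force: [-4.9, 0.2, 3.9]
grip_width: 0.0001
grip_force: 2.5
```

play_rows(travel=[[0.3,-0.02,0],[0.3,-0.02,0],[0.2,-0.01,0],[0,0,0],[0,0,0]], spin=[0,0,0,0,0], grip=[255,255,255,255,255])

```text
clock: 6.8
tool_pos: [0.5784, -0.1725, 0.0516]
eef_rot: [0.03, 1.0, 0.002, -0.009]
wrist_force: [-22.9, 3.0, 15.9]
grip_width: 0.0003
grip_force: 11.7
```

play_rows(travel=[[-2,0.1,0],[-4,0.2,0],[-4,0.2,2],[0,2,5],[0,4,5]], spin=[0,0,0,0,0], grip=[255,255,255,255,255])

```text
clock: 7.3
tool_pos: [0.4858, -0.1199, 0.1593]
eef_rot: [0.032, 0.999, -0.0, 0.001]
wrist_force: [1.2, 1.4, 0.1]
grip_width: 0.0007
grip_force: 0.0
```

play_rows(travel=[[0,4,4],[0,4.5,3],[0,4.5,0],[0,4.5,0],[0,4.5,0]], spin=[0,0.05,0.08,0.08,0.08], grip=[0,0,0,0,0])

```text
clock: 7.8
tool_pos: [0.4876, 0.0962, 0.2223]
eef_rot: [-0.117, 0.993, 0.001, 0.002]
wrist_force: [0.9, -0.4, -0.1]
grip_width: 0.0325
grip_force: 0.0
```

Run:
```python
from h import *
st()
im,d=cams.camera("top");cv2.imwrite("pics/top1.png",cv2.resize(im[90:300,180:470,::-1],None,fx=2.6,fy=2.6))
W=cloud("top",d);x,y,z=W[...,0],W[...,1],W[...,2];v,u=np.mgrid[:400,:640]
for a in np.arange(-.26,-.1,.03):
    k=(abs(y-a)<.004)&(x>.52)&(x<.66)&(u>300)
    print(round(a,2),"min x z>.064",np.nanmin(x[k&(z>.064)]).round(4),"min x z>.03",np.nanmin(x[k&(z>.03)]).round(4))
```

```text
t 7.8 tcp [0.4876 0.0962 0.2223] yaw 0.235 F [ 0.9 -0.4 -0.1] w 0.0325 gf 0.0
-0.26 min x z>.064 0.602 min x z>.03 0.5971
-0.23 min x z>.064 0.6086 min x z>.03 0.5991
-0.2 min x z>.064 0.604 min x z>.03 0.5883
-0.17 min x z>.064 0.6107 min x z>.03 0.5909
-0.14 min x z>.064 0.6136 min x z>.03 0.5931
-0.11 min x z>.064 0.6152 min x z>.03 0.6061
```

View pics/top1.png

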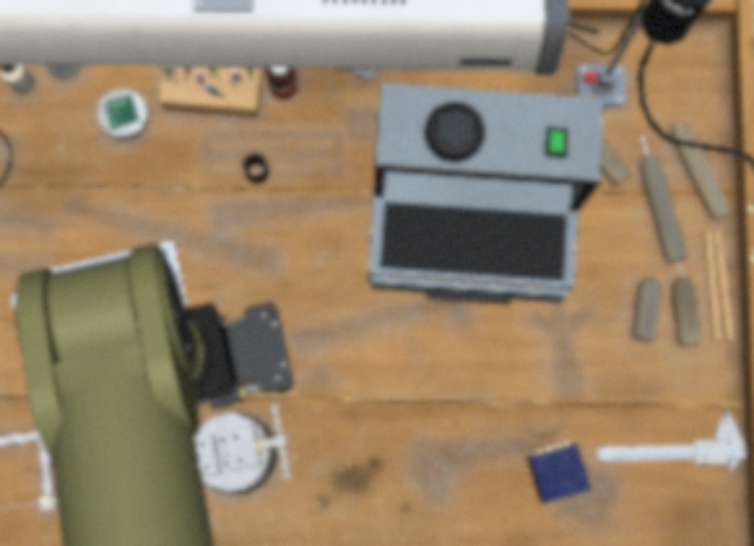

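The drawer is home: the panel sits flush against the base at rows ~285-295. Now the grasp.

play_rows(travel=[[0.7,3.8,0],[0.7,3.8,0],[0.8,3.8,0],[0.7,3.8,0],[0,0,0]], spin=[0,0,0,0,0], grip=[0,0,0,0,0])

```text
clock: 8.35
tool_pos: [0.5154, 0.2531, 0.2208]
eef_rot: [-0.12, 0.993, 0.002, 0.001]
wrist_force: [-0.7, 0.4, -0.6]
grip_width: 0.0766
grip_force: 0.0
```

play_rows(travel=[[0,0,-2],[0,0,-2],[0,0,0],[0,0,0],[0,0,0]], spin=[0,0,0,0,0], grip=[0,0,0,0,0])

```text
clock: 8.85
tool_pos: [0.5167, 0.2459, 0.1825]
eef_rot: [-0.116, 0.993, 0.001, 0.001]
wrist_force: [-0.9, 0.1, 0.4]
grip_width: 0.0868
grip_force: 0.0
```

Run:
```python
from h import *
st()
im,d=cams.camera("scene");cv2.imwrite("pics/scene1.png",cv2.resize(im[120:280,170:330,::-1],None,fx=3.7,fy=3.7,interpolation=cv2.INTER_CUBIC))
```

```text
t 8.85 tcp [0.5167 0.2459 0.1825] yaw 0.232 F [-0.9  0.1  0.4] w 0.0868 gf 0.0
```

View pics/scene1.png

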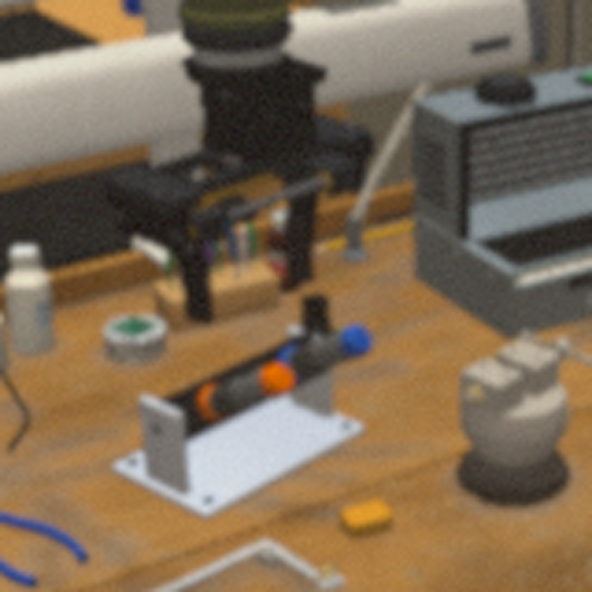

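Fingers straddle the orange handpiece (cap at crop (278,380)), and the polisher is clear. Descend and grip.

play_rows(travel=[[0,0.1,-2.5],[0,0.1,-2.5],[0,0,-2.5],[0,0,-2],[0,0,0]], spin=[0,0,0,0,0], grip=[0,0,0,0,0])

```text
clock: 9.4
tool_pos: [0.5143, 0.2471, 0.0842]
eef_rot: [-0.116, 0.993, -0.001, -0.002]
wrist_force: [-0.5, -0.1, 0.0]
grip_width: 0.0871
grip_force: 0.0
```

play_rows(travel=[[0,0,0],[0,0,0],[0,0,0],[0,0,0],[0,0,0]], spin=[0,0,0,0,0], grip=[120,200,255,255,255])

```text
clock: 9.9
tool_pos: [0.5161, 0.2481, 0.0867]
eef_rot: [-0.116, 0.993, 0.0, 0.0]
wrist_force: [0.4, 0.2, -0.0]
grip_width: 0.0553
grip_force: 0.0
```

play_rows(travel=[[0,0,0],[0,0,0],[0,0,0],[0,0,0],[0,0,0]], spin=[0,0,0,0,0], grip=[255,255,255,255,255])

```text
clock: 10.4
tool_pos: [0.5156, 0.2489, 0.0863]
eef_rot: [-0.116, 0.993, 0.001, 0.0]
wrist_force: [-1.8, 1.8, 0.7]
grip_width: 0.0239
grip_force: 29.5
```

play_rows(travel=[[-0.64,-0.15,0.46],[-0.64,-0.15,0.46],[-0.64,-0.15,0.46],[-0.64,-0.15,0.46],[-0.64,-0.15,0.46]], spin=[0,0,0,0,0], grip=[255,255,255,255,255])

```text
clock: 10.9
tool_pos: [0.4829, 0.2396, 0.1094]
eef_rot: [-0.116, 0.993, -0.0, -0.0]
wrist_force: [0.5, 1.0, -2.0]
grip_width: 0.0238
grip_force: 29.6
```

play_rows(travel=[[-0.64,-0.15,0.46],[-0.64,-0.15,0.46],[-0.64,-0.15,0.46],[-0.64,-0.15,0.46],[-0.64,-0.15,0.46]], spin=[0,0,0,0,0], grip=[255,255,255,255,255])

```text
clock: 11.4
tool_pos: [0.4512, 0.2327, 0.1325]
eef_rot: [-0.116, 0.993, 0.0, -0.0]
wrist_force: [-0.3, 0.3, -1.8]
grip_width: 0.024
grip_force: 29.6
```

play_rows(travel=[[0,0,3],[0,0,4],[0,0,4],[0,0,0],[0,0,0]], spin=[0,0,0,0,0], grip=[255,255,255,255,255])

```text
clock: 11.9
tool_pos: [0.452, 0.233, 0.2431]
eef_rot: [-0.116, 0.993, 0.001, 0.001]
wrist_force: [0.3, -0.4, -1.7]
grip_width: 0.0237
grip_force: 29.6
```

Run:
```python
from h import *
s=st(); print("moment",s["moment"])
im,d=cams.camera("scene");cv2.imwrite("pics/scene2.png",cv2.resize(im[100:280,150:350,::-1],None,fx=3.3,fy=3.3,interpolation=cv2.INTER_CUBIC))
for l in ["handpiece","bur_tip"]: print(l,[(x["uv"],x["conf"]) for x in cams.tip_of("scene",l)])
W=cloud("scene",d)
t=cams.trace("scene","handpiece")
for e in t[:2]:
    p=W[e["mask"]];p=p[~np.isnan(p[:,0])];p=p[np.linalg.norm(p-[.452,.233,.24],axis=1)<.15]
    if len(p)<9: continue
    c=p.mean(0);D=np.linalg.svd(p-c)[2][0];D*=np.sign(D[0]);print(e["conf"],len(p),c.round(3),D.round(3),"pitch",np.degrees(np.arcsin(D[2])),np.percentile((p-c)@D,[1,99]))
```

```text
t 11.9 tcp [0.452  0.233  0.2431] yaw 0.232 F [ 0.3 -0.4 -1.7] w 0.0237 gf 29.6
moment [ 0.02652457  0.05364781 -0.01883872]
handpiece [([226.8, 191.2], 0.72), ([251.8, 177.1], 0.69)]
bur_tip [([225.7, 192.9], 0.7)]
```

View pics/scene2.png

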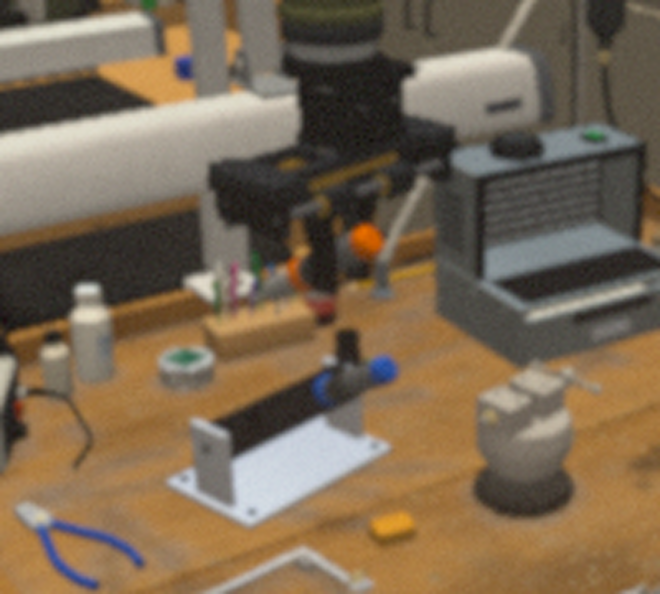

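Drawn out cleanly: the handpiece is held nose-down with its cap at crop (367,240), and the polisher is still in place. I'll move to the extractor and level the handpiece by setting its nose gently on the shelf.

play_rows(travel=[[0.48,-4,0],[0.48,-4,0],[0.48,-4,0],[0.48,-4,0],[0.48,-4,0]], spin=[-0.029,-0.029,-0.029,-0.029,-0.029], grip=[255,255,255,255,255])

```text
clock: 12.6
tool_pos: [0.4751, 0.0312, 0.241]
eef_rot: [-0.043, 0.999, -0.0, -0.001]
wrist_force: [0.9, 0.3, -2.3]
grip_width: 0.024
grip_force: 29.6
```

play_rows(travel=[[0.48,-4,0],[0.48,-4,0],[0.48,-4,0],[0.48,-4,0],[0.48,-4,0]], spin=[-0.029,-0.029,-0.029,-0.029,-0.029], grip=[255,255,255,255,255])

```text
clock: 13.1
tool_pos: [0.4991, -0.1685, 0.2411]
eef_rot: [0.029, 1.0, 0.0, -0.001]
wrist_force: [0.3, -0.2, -2.1]
grip_width: 0.024
grip_force: 29.6
```

play_rows(travel=[[2.5,-0.2,-2.5],[2.5,-0.2,-2.5],[2.5,-0.2,-2.5],[0,0,-1],[0,0,0]], spin=[0,0,0,0,0], grip=[255,255,255,255,255])

```text
clock: 13.6
tool_pos: [0.5727, -0.1727, 0.1539]
eef_rot: [0.029, 1.0, -0.0, -0.003]
wrist_force: [-0.2, -0.1, -1.6]
grip_width: 0.0236
grip_force: 29.6
```

Run:
```python
from h import *
s=st(); print("moment",s["moment"])
for n in ["scene","top"]:
    im,d=cams.camera(n)
    if n=="scene": cv2.imwrite("pics/scene3.png",cv2.resize(im[110:260,260:440,::-1],None,fx=4,fy=4,interpolation=cv2.INTER_CUBIC))
    W=cloud(n,d);T=s['tool_pos']
    for l in ["handpiece","bur_tip"]: print(n,l,[(x["uv"],x["conf"]) for x in cams.tip_of(n,l)])
    for e in cams.trace(n,"handpiece")[:2]:
        p=W[e["mask"]];p=p[~np.isnan(p[:,0])];p=p[np.linalg.norm(p-T,axis=1)<.14]
        if len(p)<9: continue
        c=p.mean(0);D=np.linalg.svd(p-c)[2][0];D*=np.sign(D[0]);print(e["conf"],len(p),c.round(3),D.round(3),"pitch",np.degrees(np.arcsin(D[2])),np.percentile((p-c)@D,[1,99]))
```

```text
t 13.6 tcp [ 0.5727 -0.1727  0.1539] yaw -0.058 F [-0.2 -0.1 -1.6] w 0.0236 gf 29.6
moment [0.02615591 0.12084666 0.01134276]
scene handpiece [([341.3, 165.6], 0.57)]
scene bur_tip [([323.4, 173.7], 0.67)]
0.71 115 [ 0.582 -0.164  0.155] [ 0.844  0.01  -0.536] pitch -32.40624560270462 [-0.05561238  0.08487192]
top handpiece []
top bur_tip []
```

View pics/scene3.png

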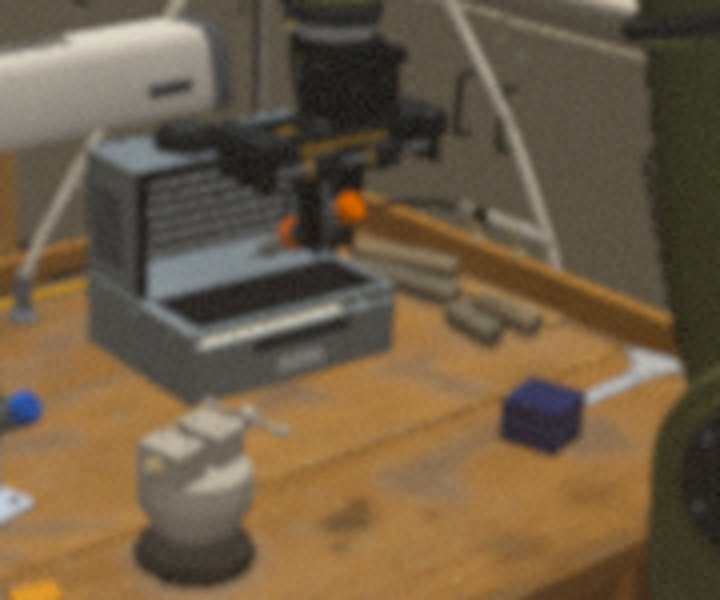

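play_rows(travel=[[0,0,-0.6],[0,0,-0.6],[0,0,-0.6],[0,0,-0.6],[0,0,0]], spin=[0,0,0,0,0], grip=[255,255,255,255,255])

```text
clock: 14.5
tool_pos: [0.574, -0.1728, 0.1317]
eef_rot: [0.029, 1.0, 0.0, -0.001]
wrist_force: [-0.3, 0.2, -1.4]
grip_width: 0.0236
grip_force: 29.6
```

play_rows(travel=[[-0.2,0.01,-0.3],[-0.2,0.01,-0.3],[-0.2,0.01,-0.3],[-0.2,0.01,-0.3],[0,0,0]], spin=[0,0,0,0,0], grip=[255,255,255,255,255])

```text
clock: 15.0
tool_pos: [0.5666, -0.1727, 0.121]
eef_rot: [0.029, 1.0, 0.0, 0.0]
wrist_force: [0.6, 0.2, 0.2]
grip_width: 0.0234
grip_force: 29.6
```

play_rows(travel=[[-0.2,0.01,-0.4],[-0.2,0.01,-0.4],[-0.2,0.01,-0.4],[-0.1,0,-0.4],[0,0,0]], spin=[0,0,0,0,0], grip=[255,255,255,255,255])

```text
clock: 15.5
tool_pos: [0.5589, -0.1725, 0.1043]
eef_rot: [0.029, 1.0, 0.0, -0.001]
wrist_force: [-0.3, -0.3, -0.5]
grip_width: 0.0229
grip_force: 30.0
```

```bash
cat > look.py <<'E'
from h import *
import sys
s=st(); print("moment",s["moment"])
im,d=cams.camera("scene");cv2.imwrite(f"pics/{sys.argv[1]}.png",cv2.resize(im[110:230,260:420,::-1],None,fx=4.5,fy=4.5,interpolation=cv2.INTER_CUBIC))
W=cloud("scene",d);T=s['tool_pos']
for l in ["handpiece","bur_tip"]: print(l,[(x["uv"],x["conf"]) for x in cams.tip_of("scene",l)])
for e in cams.trace("scene","handpiece")[:2]:
    p=W[e["mask"]];p=p[~np.isnan(p[:,0])];p=p[np.linalg.norm(p-T,axis=1)<.14]
    if len(p)<9: continue
    c=p.mean(0);D=np.linalg.svd(p-c)[2][0];D*=np.sign(D[0]);print(e["conf"],len(p),c.round(3),D.round(3),"pitch",np.degrees(np.arcsin(D[2])),np.percentile((p-c)@D,[1,99]))
E
python3 look.py scene4
```

```text
t 15.5 tcp [ 0.5589 -0.1725  0.1043] yaw -0.058 F [-0.3 -0.3 -0.5] w 0.0229 gf 30.0
moment [ 0.0969388  -0.04277284  0.01667259]
handpiece [([340.9, 178.0], 0.58)]
bur_tip [([326.5, 179.9], 0.64)]
```

play_rows(travel=[[-0.1,0,-0.4],[-0.1,0,-0.4],[0,0,-0.4],[0,0,-0.4],[0,0,-0.4]], spin=[0,0,0,0,0], grip=[255,255,255,255,255])

```text
clock: 16.2
tool_pos: [0.5577, -0.1724, 0.0848]
eef_rot: [0.029, 1.0, 0.0, -0.0]
wrist_force: [-1.6, -0.2, 0.4]
grip_width: 0.0235
grip_force: 29.7
```

```bash
python3 look.py scene5
```

```text
t 16.2 tcp [ 0.5577 -0.1724  0.0848] yaw -0.058 F [-1.6 -0.2  0.4] w 0.0235 gf 29.7
moment [0.15479333 0.05163427 0.05197943]
handpiece [([342.4, 185.3], 0.72)]
bur_tip [([324.3, 179.8], 0.72), ([269.3, 262.9], 0.48)]
0.7 81 [ 0.544 -0.163  0.098] [ 0.987  0.045 -0.153] pitch -8.81081621921405 [-0.0300299   0.06372287]
```

View pics/scene5.png

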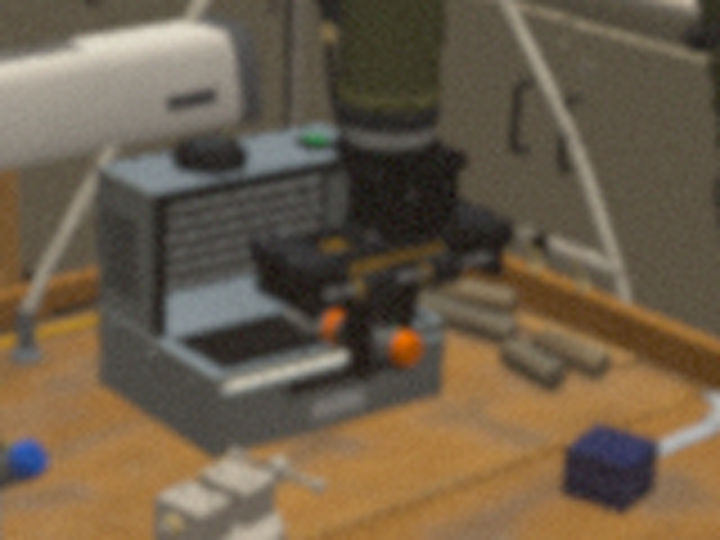

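play_rows(travel=[[0,0,-0.2],[0,0,-0.2],[0,0,-0.2],[0,0,-0.2],[0,0,0]], spin=[0,0,0,0,0], grip=[255,255,255,255,255])

```text
clock: 16.9
tool_pos: [0.5577, -0.1724, 0.0768]
eef_rot: [0.029, 1.0, -0.0, -0.0]
wrist_force: [-0.7, 0.3, 0.5]
grip_width: 0.0235
grip_force: 29.6
```

play_rows(travel=[[0,0,-0.1],[0,0,-0.1],[0,0,0],[0,0,0],[0,0,0]], spin=[0,0,0,0,0], grip=[255,255,255,255,255])

```text
clock: 17.4
tool_pos: [0.5578, -0.1724, 0.0752]
eef_rot: [0.029, 1.0, 0.0, 0.0]
wrist_force: [-1.3, 0.4, 1.3]
grip_width: 0.0238
grip_force: 29.6
```

```bash
python3 look.py scene6
```

```text
t 17.4 tcp [ 0.5578 -0.1724  0.0752] yaw -0.058 F [-1.3  0.4  1.3] w 0.0238 gf 29.6
moment [0.07943281 0.09810956 0.01018038]
handpiece []
bur_tip [([321.6, 178.1], 0.67), ([238.8, 244.4], 0.65)]
0.47 92 [ 0.548 -0.162  0.088] [ 0.997 -0.004 -0.075] pitch -4.313107131567209 [-0.03386108  0.06236332]
```

play_rows(travel=[[0,0,-0.1],[0,0,-0.1],[0,0,0],[0,0,0],[0,0,0]], spin=[0,0,0,0,0], grip=[255,255,255,255,255])

```text
clock: 18.1
tool_pos: [0.5578, -0.1724, 0.0731]
eef_rot: [0.029, 1.0, 0.0, -0.0]
wrist_force: [-1.3, -0.3, 1.6]
grip_width: 0.0236
grip_force: 29.6
```

play_rows(travel=[[0,0,-0.1],[0,0,0],[0,0,-0.1],[0,0,0],[0,0,0]], spin=[0,0,0,0,0], grip=[255,255,255,255,255])

```text
clock: 18.6
tool_pos: [0.5578, -0.1724, 0.0712]
eef_rot: [0.029, 1.0, 0.0, 0.0]
wrist_force: [-1.6, 0.0, 2.0]
grip_width: 0.0238
grip_force: 29.6
```

```bash
python3 look.py scene7
```

```text
t 18.6 tcp [ 0.5578 -0.1724  0.0712] yaw -0.058 F [-1.6  0.   2. ] w 0.0238 gf 29.6
moment [ 0.0050083   0.01871851 -0.005739  ]
handpiece [([344.0, 187.9], 0.48)]
bur_tip [([238.8, 244.4], 0.47)]
0.55 138 [ 0.551 -0.163  0.084] [ 0.977 -0.163 -0.136] pitch -7.825736001871776 [-0.04350049  0.06552363]
0.43 631 [ 0.604 -0.157  0.034] [0.064 0.998 0.024] pitch 1.3979541172197076 [-0.11925982  0.0888759 ]
```

play_rows(travel=[[0,0,1],[0,0,2],[0,0,2.2],[0,0,0],[0,0,0]], spin=[0,0,0,0,0], grip=[255,255,255,255,255])

```text
clock: 19.3
tool_pos: [0.5579, -0.1722, 0.1233]
eef_rot: [0.029, 1.0, 0.0, 0.0]
wrist_force: [-0.6, 0.2, -0.8]
grip_width: 0.0236
grip_force: 29.9
```

```bash
cat > pitch.py <<'E'
from h import *
s=st();T=s['tool_pos'];a=yaw(s['eef_rot']);G=T+[0,0,.005]
ims=[];ds=[]
for i in range(4):
    im,d=cams.camera("scene");ims.append(im.astype(float));ds.append(np.where(d>0,d,np.nan))
im=np.mean(ims,0).astype(np.uint8);d=np.nan_to_num(np.nanmedian(ds,0))
cv2.imwrite("pics/pitch%d.png"%int(s['clock']*10),cv2.resize(im[130:210,290:390,::-1],None,fx=7,fy=7,interpolation=cv2.INTER_CUBIC))
hsv=cv2.cvtColor(im,cv2.COLOR_RGB2HSV);W=cloud("scene",d)
near=np.linalg.norm(W-G,axis=2)<.13
m=(hsv[...,0]<=15)&(hsv[...,1]>140)&(hsv[...,2]>70)&near
k,lab,st_,c=cv2.connectedComponentsWithStats(m.astype(np.uint8))
ex=np.array([np.cos(a),np.sin(a),0]);ey=np.array([-np.sin(a),np.cos(a),0])
for i in range(1,k):
    if st_[i,4]>5:
        p=W[lab==i]-G; print("orange",st_[i,4],np.round(c[i],1),"local med mm",np.round([np.median(p@e)*1000 for e in (ex,ey,np.array([0,0,1]))],1),"zmax",np.round(np.percentile(p[:,2],95)*1000,1))
cal=cams.get_calibration("scene");K=np.array([[cal['fx'],0,cal['cx']],[0,cal['fy'],cal['cy']],[0,0,1]])
Rm=R.from_quat(cal['attitude']).as_matrix().T;rv=cv2.Rodrigues(Rm)[0];tv=-Rm@cal['xyz']
for th in (-10,-5,0,5,10):
    f=ex*np.cos(np.radians(th))+[0,0,np.sin(np.radians(th))]
    q=cv2.projectPoints(np.array([G-.045*f,G+.039*f,G+.112*f]),rv,tv,K,cal['dist_coeffs'])[0].reshape(-1,2)
    print(th,"cap/collar/tip",q.round(1).tolist())
print("net",[(l,[(np.round(e["uv"],1).tolist(),round(e["conf"],2)) for e in cams.tip_of("scene",l)]) for l in ("bur_tip","handpiece")])
E
python3 pitch.py; ls pics/pitch*
```

```text
t 19.3 tcp [ 0.5579 -0.1722  0.1233] yaw -0.058 F [-0.6  0.2 -0.8] w 0.0236 gf 29.9
orange 22 [334.2 169.1] local med mm [41.1 12.5 10.1] zmax 42.4
orange 42 [350.1 177.1] local med mm [-39.1   5.    8.6] zmax 15.3
-10 cap/collar/tip [[352.5, 177.7], [336.8, 173.9], [324.2, 170.9]]
-5 cap/collar/tip [[352.5, 178.9], [336.8, 173.0], [324.1, 168.2]]
0 cap/collar/tip [[352.5, 180.0], [336.8, 172.0], [324.1, 165.6]]
5 cap/collar/tip [[352.4, 181.1], [336.8, 171.1], [324.3, 163.0]]
10 cap/collar/tip [[352.3, 182.2], [336.9, 170.2], [324.5, 160.5]]
net [('bur_tip', [([323.1, 168.2], 0.57), ([238.5, 241.3], 0.18)]), ('handpiece', [([342.8, 176.2], 0.63), ([410.5, 206.2], 0.38)])]
pics/pitch193.pngpitch.py:6: RuntimeWarning: All-NaN slice encountered
  im=np.mean(ims,0).astype(np.uint8);d=np.nan_to_num(np.nanmedian(ds,0))
```

View pics/pitch193.png

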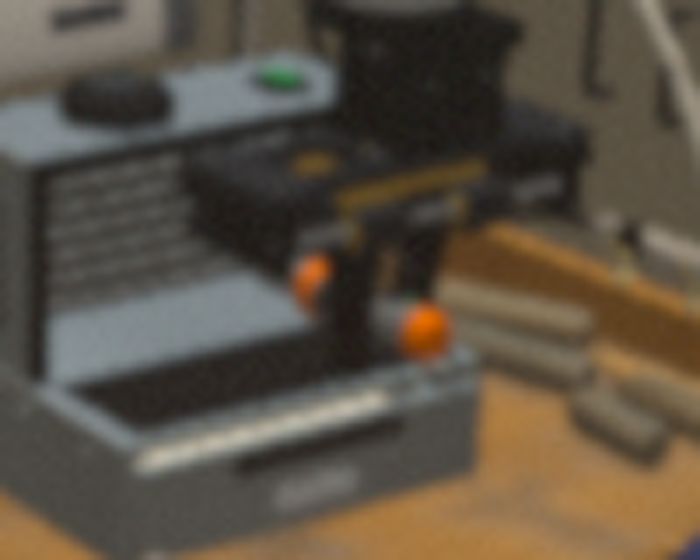

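The handpiece looks about level: cap at crop (425,330), collar at (313,283). The bur isn't resolved. I'll turn it broadside to the camera to measure the pitch properly, and check the cream strip at the drawer front.

play_rows(travel=[[-2,0,2],[-4,1,2],[-3,2,2],[0,2,2],[0,2,0]], spin=[0,0.1,0.14,0.14,0.14], grip=[255,255,255,255,255])

```text
clock: 20.1
tool_pos: [0.4686, -0.1022, 0.2058]
eef_rot: [-0.231, 0.973, 0.0, 0.003]
wrist_force: [0.6, -0.5, -1.6]
grip_width: 0.0236
grip_force: 29.9
```

play_rows(travel=[[0,0,0],[0,0,0],[0,0,0],[0,0,0],[0,0,0]], spin=[0.14,0.14,0.1,0,0], grip=[255,255,255,255,255])

```text
clock: 20.6
tool_pos: [0.4676, -0.1025, 0.2029]
eef_rot: [-0.408, 0.913, 0.0, -0.0]
wrist_force: [0.7, -0.6, -1.6]
grip_width: 0.024
grip_force: 29.9
```

```bash
sed -i 's/im\[130:210,290:390,::-1\],None,fx=7,fy=7/im[90:250,240:440,::-1],None,fx=4,fy=4/' pitch.py
cat >> pitch.py <<'E'
f_=(hsv[...,1]<110)&(hsv[...,2]>150)
v,u=np.mgrid[:400,:640]
cr=f_&(abs(W[...,0]-.6)<.03)&(W[...,1]>-.29)&(W[...,1]<-.06)&(W[...,2]>.04)&(W[...,2]<.085)
p=W[cr]
if len(p): print("strip",len(p),np.percentile(p,[5,50,95],axis=0).round(4).tolist(), im[cr].mean(0))
E
python3 pitch.py 2>/dev/null; ls pics/pitch*
```

```text
t 20.6 tcp [ 0.4676 -0.1025  0.2029] yaw 0.839 F [ 0.7 -0.6 -1.6] w 0.024 gf 29.9
orange 41 [359.3 163.3] local med mm [-33.6  10.4  10.2] zmax 52.2
orange 30 [332.5 163.3] local med mm [45.1 11.   7.8] zmax 15.3
-10 cap/collar/tip [[362.5, 163.2], [334.7, 166.6], [310.8, 169.5]]
-5 cap/collar/tip [[362.6, 164.4], [334.6, 165.5], [310.4, 166.5]]
0 cap/collar/tip [[362.6, 165.6], [334.6, 164.5], [310.3, 163.5]]
5 cap/collar/tip [[362.5, 166.9], [334.7, 163.4], [310.5, 160.4]]
10 cap/collar/tip [[362.2, 168.1], [334.9, 162.3], [311.0, 157.4]]
net [('bur_tip', [([307.5, 165.9], 0.85), ([337.5, 193.1], 0.24)]), ('handpiece', [([344.0, 164.1], 0.65), ([319.3, 199.3], 0.51)])]
strip 36 [[0.6059, -0.2096, 0.0577], [0.6105, -0.1444, 0.0623], [0.6148, -0.0869, 0.065]] [163.27777778 160.05555556 146.36111111]
pics/pitch193.png
pics/pitch206.png
```

View pics/pitch206.png

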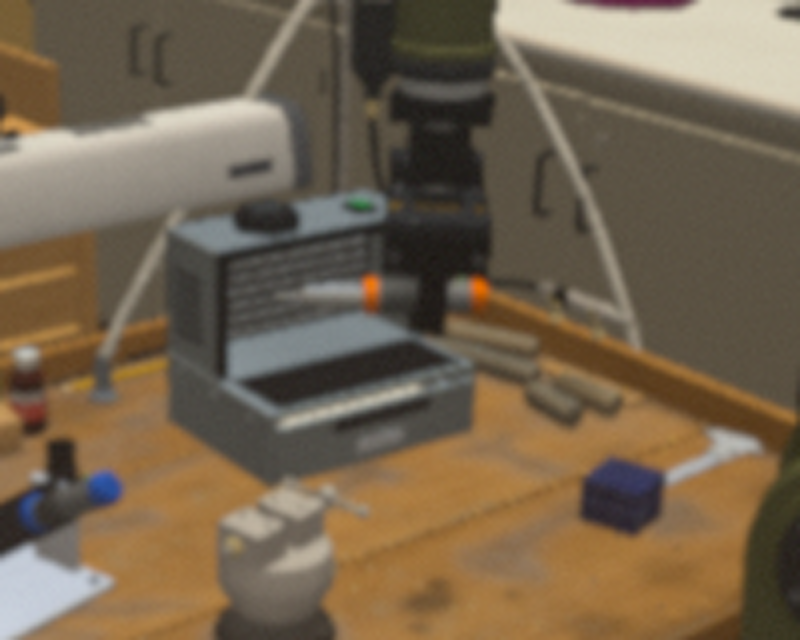

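Broadside view: tip at about crop (278,295), collar (370,293), cap (482,293). That's about 3° nose-down from level, with the axis ~4 mm above the grasp point and the tip ~5 mm further forward. One more light press on the shelf should remove this.

play_rows(travel=[[0,-2,0],[0,-2,0],[0,-2,0],[0,-1,0],[2,0,-2]], spin=[-0.15,-0.15,-0.15,-0.15,-0.15], grip=[255,255,255,255,255])

```text
clock: 21.4
tool_pos: [0.488, -0.1756, 0.1855]
eef_rot: [-0.041, 0.999, -0.0, 0.002]
wrist_force: [0.6, 0.2, -1.3]
grip_width: 0.0238
grip_force: 29.9
```

play_rows(travel=[[3,0,-3],[3.2,0,-3],[0,0,-1.5],[0,0,-1],[0,0,0]], spin=[-0.15,0,0,0,0], grip=[255,255,255,255,255])

```text
clock: 21.9
tool_pos: [0.548, -0.1726, 0.097]
eef_rot: [0.029, 1.0, 0.0, -0.002]
wrist_force: [-0.3, 0.2, -1.9]
grip_width: 0.0238
grip_force: 29.9
```

play_rows(travel=[[0,0,-0.7],[0,0,-0.7],[0,0,-0.5],[0,0,-0.5],[0,0,-0.4]], spin=[0,0,0,0,0], grip=[255,255,255,255,255])

```text
clock: 22.4
tool_pos: [0.5497, -0.1724, 0.0702]
eef_rot: [0.029, 1.0, 0.0, 0.0]
wrist_force: [-1.5, 0.6, 2.4]
grip_width: 0.0236
grip_force: 29.6
```

play_rows(travel=[[0,0,-0.2],[0,0,-0.15],[0,0,0],[0,0,1],[0,0,2]], spin=[0,0,0,0,0], grip=[255,255,255,255,255])

```text
clock: 22.9
tool_pos: [0.5487, -0.1721, 0.0959]
eef_rot: [0.029, 1.0, 0.0, -0.002]
wrist_force: [0.8, 0.4, -1.8]
grip_width: 0.0235
grip_force: 29.9
```

play_rows(travel=[[-2,0,3],[-3,1,3],[-3,2,3],[0,2,1.5],[0,2,0]], spin=[0,0.15,0.15,0.15,0.15], grip=[255,255,255,255,255])

```text
clock: 23.4
tool_pos: [0.471, -0.1023, 0.2053]
eef_rot: [-0.27, 0.963, 0.0, 0.004]
wrist_force: [1.4, -0.6, -1.4]
grip_width: 0.0235
grip_force: 29.9
```

play_rows(travel=[[0,0,0],[0,0,0],[0,0,0],[0,0,0],[0,0,0]], spin=[0.15,0.15,0,0,0], grip=[255,255,255,255,255])

```text
clock: 23.9
tool_pos: [0.4698, -0.1027, 0.2018]
eef_rot: [-0.407, 0.913, -0.0, 0.0]
wrist_force: [0.6, 0.2, -1.6]
grip_width: 0.0233
grip_force: 29.9
```

```bash
python3 pitch.py 2>/dev/null; ls pics/pitch*
```

```text
t 23.9 tcp [ 0.4698 -0.1027  0.2018] yaw 0.839 F [ 0.6  0.2 -1.6] w 0.0233 gf 29.9
orange 24 [332.  162.5] local med mm [45.3 12.  10.8] zmax 17.9
orange 32 [358.8 164.3] local med mm [-34.8  11.6   8. ] zmax 49.9
-10 cap/collar/tip [[362.0, 163.3], [334.2, 166.7], [310.4, 169.7]]
-5 cap/collar/tip [[362.1, 164.5], [334.1, 165.7], [310.0, 166.6]]
0 cap/collar/tip [[362.1, 165.8], [334.1, 164.6], [309.9, 163.6]]
5 cap/collar/tip [[362.0, 167.0], [334.2, 163.5], [310.1, 160.6]]
10 cap/collar/tip [[361.7, 168.2], [334.4, 162.5], [310.6, 157.5]]
net [('bur_tip', [([307.9, 161.0], 0.59)]), ('handpiece', [([344.6, 163.9], 0.79)])]
strip 37 [[0.6061, -0.2095, 0.0576], [0.6107, -0.1468, 0.0623], [0.6146, -0.0876, 0.0649]] [162.51351351 159.10810811 145.51351351]
pics/pitch193.png
pics/pitch206.png
pics/pitch239.png
```

Pitch is now about +1°. Move to the mouth.

play_rows(travel=[[0,-2,-1],[0,-2,-1.6],[0,-2,-2],[0,-1.2,-2],[0,0,-2]], spin=[-0.15,-0.15,-0.15,-0.15,-0.15], grip=[255,255,255,255,255])

```text
clock: 24.7
tool_pos: [0.4696, -0.1768, 0.1152]
eef_rot: [-0.041, 0.999, -0.001, 0.0]
wrist_force: [-0.0, -0.6, -1.3]
grip_width: 0.0234
grip_force: 29.9
```

play_rows(travel=[[2,0,0],[2.5,0,0],[2.5,0,0],[2,0,0],[1,0,0]], spin=[-0.15,0,0,0,0], grip=[255,255,255,255,255])

```text
clock: 25.2
tool_pos: [0.5715, -0.1739, 0.1153]
eef_rot: [0.028, 1.0, -0.0, 0.0]
wrist_force: [-0.4, 0.0, -2.4]
grip_width: 0.0234
grip_force: 29.9
```

play_rows(travel=[[1,0,0],[0.8,0,0],[0,0,0],[0,0,0],[0,0,0]], spin=[0,0,0,0,0], grip=[255,255,255,255,255])

```text
clock: 25.7
tool_pos: [0.5871, -0.1746, 0.1157]
eef_rot: [0.029, 1.0, 0.0, -0.0]
wrist_force: [0.6, 0.2, -2.4]
grip_width: 0.0234
grip_force: 29.9
```

```bash
python3 pitch.py 2>/dev/null
python3 - <<'E'
from h import *
for n in ("top","scene"):
    im,d=cams.camera(n);W=cloud(n,d)
    for l in ("bur_tip","mouth"):
        for e in cams.tip_of(n,l)[:2]:
            u,v=np.round(e["uv"]).astype(int);print(n,l,e["uv"],round(e["conf"],2),W[v,u].round(3))
    if n=="top": cv2.imwrite("pics/topF.png",cv2.resize(im[110:240,290:450,::-1],None,fx=4.5,fy=4.5,interpolation=cv2.INTER_CUBIC))
    else: cv2.imwrite("pics/sceneF.png",cv2.resize(im[110:230,270:430,::-1],None,fx=4.5,fy=4.5,interpolation=cv2.INTER_CUBIC))
a=cv2.imread("pics/topF.png");b=cv2.imread("pics/sceneF.png")
cv2.imwrite("pics/F.png",cv2.resize(np.hstack([a[:540],b[:540]]),(800,300)))
E
```

```text
t 25.7 tcp [ 0.5871 -0.1746  0.1157] yaw -0.058 F [ 0.6  0.2 -2.4] w 0.0234 gf 29.9
orange 18 [329.1 167.5] local med mm [42.3 12.6 14.6] zmax 45.3
orange 48 [344.4 177.1] local med mm [-38.4   5.7   6. ] zmax 13.6
-10 cap/collar/tip [[346.9, 177.0], [331.7, 173.3], [319.6, 170.4]]
-5 cap/collar/tip [[346.9, 178.1], [331.7, 172.3], [319.4, 167.7]]
0 cap/collar/tip [[346.9, 179.2], [331.7, 171.4], [319.4, 165.1]]
5 cap/collar/tip [[346.8, 180.3], [331.7, 170.5], [319.5, 162.6]]
10 cap/collar/tip [[346.7, 181.4], [331.8, 169.6], [319.8, 160.1]]
net [('bur_tip', []), ('handpiece', [([338.3, 173.1], 0.54), ([319.3, 195.8], 0.23)])]
strip 38 [[0.605, -0.2089, 0.0577], [0.6101, -0.1452, 0.0628], [0.6145, -0.0851, 0.0646]] [163.23684211 159.71052632 146.44736842]
top mouth [362.3, 161.0] 0.56 [ 0.595 -0.136  0.52 ]
scene mouth [319.2, 164.2] 0.92 [ 0.584 -0.086  0.18 ]
```

View pics/sceneF.png

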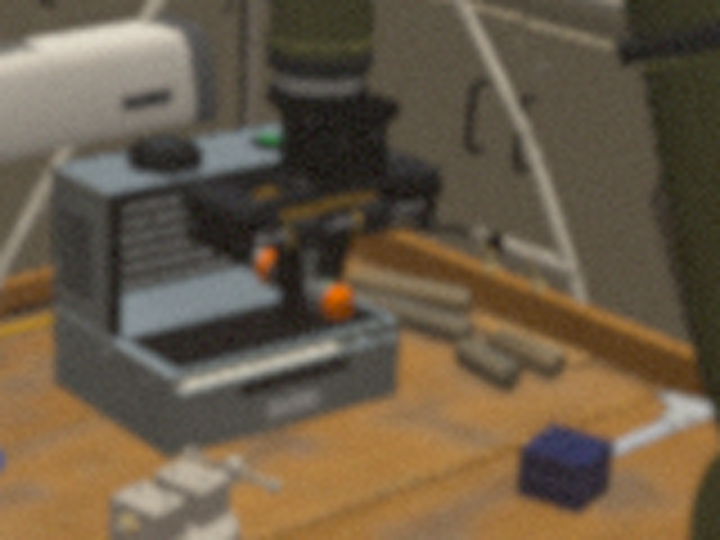

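The handpiece is level in front of the mouth: cap at crop (337,300), collar at (265,262). The drawer is shut and the bystanders haven't moved. I'll nudge it 3 mm further in, then hand in.

play_rows(travel=[[0.3,-0.02,0],[0,0,0],[0,0,0],[0,0,0],[0,0,0]], spin=[0,0,0,0,0], grip=[255,255,255,255,255])

```text
clock: 26.8
tool_pos: [0.5907, -0.1747, 0.1156]
eef_rot: [0.029, 1.0, 0.0, -0.0]
wrist_force: [-0.0, -0.1, -1.9]
grip_width: 0.0233
grip_force: 29.9
```

Run:
```python
from h import *
st(); print(ticket.sign_off())
```

```text
t 26.8 tcp [ 0.5907 -0.1747  0.1156] yaw -0.058 F [-0.  -0.1 -1.9] w 0.0233 gf 29.9
the job is handed in; nothing more can be done
None
```

Handed in at 26.8 s with no verdict shown: the drawer is pushed to its hard stop, and the orange handpiece is held about 1° off level, its bur an estimated 10 mm (± about 4 mm) inside the middle of the mouth; the bur itself was hidden from the cameras at the end.

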